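# Park the wheeled tin caddy in its bay

## Task

Without lifting it, push the little wheeled caddy with the tin on it straight ahead until all four swivel castors trail straight behind their pivots, then steer it into its parking bay, over the low ridge and right up to the red rubber buffer. Press it against the buffer with a light steady push of about 10 N for a second, never ramming the buffer, then let go, leaving it parked straight with the castors trailing and the tin aboard; leave the other things alone.

Things in the scene. Friction and masses are not known exactly. Their poses are not given: they have to be found in the camera images.
- caddy: small four-wheeled caddy, wood deck 110 mm long, 100 mm wide, 28 to 36 mm above the worktop, green rims and taller green front panel; 0.6 kg. Origin: on the worktop under its middle; x points ahead to its nose, y to its left, z up. Wheel centres run 10 mm behind their swivel pivots: about 40 mm of straight pushing lines the castors up, then it rolls freely.
- caddy_handle (a point): middle of the push bar across the tail: wood, 14 mm thick along the caddy's x, 16 mm high, 100 mm long, centre 105 mm up, 68 mm behind the caddy's origin, on two rods 42 mm either side; free below between the rods. Pinch it from above with the fingers before and behind it (closing along the caddy's x). The tin's top, 76 mm up, lies ahead of it.
- caddy_nose (a point): centre of the outer face of the caddy's front panel where it meets the buffer: 55 mm ahead of the caddy's origin, 80 mm above the worktop.
- castor_fl (a joint): swivel angle of the front left castor, rad; 0 = trailing straight behind its pivot (as when the caddy runs straight ahead), positive anticlockwise seen from above. Starts 0.9 to 2.3 off 0.
- castor_fr (a joint): the same, front right castor; starts anywhere within 2.3 of 0
- castor_rl (a joint): the same, rear left castor; starts anywhere within 2.3 of 0
- castor_rr (a joint): the same, rear right castor; starts -2.3 to -0.9
- dock: grey parking bay fixed to the worktop: side rails 42 mm high, 108 mm apart inside, flared at the mouth, which begins 79 mm before the origin; back plate 104 mm high. Origin: on the worktop in mid-bay under the usual place of the buffer's face; x points the way in (parked, the caddy's x lies along it), z up. 
- dock_ridge (a point): middle of the round steel ridge across the bay's floor, 2 mm high, 50 mm before the bay's origin. The front wheels meet it when the caddy's nose is 32 mm short of the origin (climbing it takes a push of a few newtons) and are past it when the nose is 15 mm short.
- dock_buffer (a point): usual place of the centre of the red rubber buffer's face (28 mm across): above the bay's origin, 80 mm up. The buffer sits on a screw; its true face stands up to 10 mm before or behind this point along the bay's x, differently each time and not measured: find it by feel. It hardly gives. Push on it with 5 N or more for half a second; over 20 N on it is too much.
- tin_mid (a point): centre of the flat round tin that rides on the caddy's deck, 86 mm across, 40 mm high, standing loose inside the rims, 0.2 kg
- pepper_mill: dark wooden pepper mill, 58 mm across, 170 mm high, bystander at the back; origin under its middle
- spice_a: spice jar with black cap, 41 mm across, 105 mm high, bystander; origin under its middle
- spice_b: spice jar with red cap, 41 mm across, 105 mm high, bystander; origin under its middle
- mug: white dotted mug, 82 mm across without its handle, 91 mm high, bystander; origin under its middle
- canister: blue canister with wooden lid, 87 mm wide, 115 mm high, bystander; origin under its middle
- spoon: steel spoon, 188 mm long, lying between the jars at the back and the caddy, bystander; origin under its middle

How it is judged:
By the outcome, as a careful person would: the job done as asked, in the order asked, and still so for the second after the job is handed in, with the robot touching nothing.
It also fails if it takes over 67 s, if anything falls off the work surface, if the arm or the gripper's body presses on something with over 40 N, if the wrist force passes 120 N, or if a joint passes its speed limit or range.

## Robot

A 6-joint arm with a two-finger parallel gripper is mounted at the origin on a cart in front of the work surface, level with it; the furniture and walls round the work are solid. World frame = base frame: x ahead of the robot, y to its left, z up, the work surface at z = 0. Lengths are in m, angles in rad, forces in N, time in s.
With the tool pointing down it reaches from about 0.225 to 0.875 m from the base axis. Payload 3.4 kg.
Tool frame: the origin (TCP) lies at the very end of the fingers, on their centre line; the grasp point (between the pads) lies 19 mm behind it (manip.pinch_z is the distance from the TCP to the grasp point, in m); z points along the fingers, y is the line along which they close (so a half turn about z gives the same grasp; the last joint's range is limited). The gripper opens to 85 mm and grips with 20 to 120 N. Pads are 22 mm wide; open, the fingers measure 114 mm over their backs; the gripper's body (76 mm by 85 mm) begins 54 mm behind the grasp point. The pads swing forward as they close: fully open they stand 13 mm farther back than shut.
Start: joints at [1.006, 0.276, 1.505, -0, 1.361, -0.121], TCP at [0.247, 0.519, 0.231] pointing down, gripper open.
Joint ranges: [-2.89, 2.89], [-0.75, 2.08], [0.22, 2.7], [-1.18, 4.32], [0.11, 2.71], [-2.7, 2.7]. Speed limits (rad/s): [2.57, 2.57, 3.14, 3.14, 3.14, 3.14].

## Interface

Orientations are given as a unit quaternion [w, x, y, z].
In Python, from rig import manip gives the robot as it stands. The module is installed in compiled form; this text tells all that it offers.
- The arm moves only by the shell command python3 -m jog 'ROWS' [FORCE]. ROWS is JSON, a list of rows, each an object of numbers: "dx", "dy", "dz": the shift along the tool's x, y, z each as a share of 25 cm, from -1 to 1; "ax", "ay", "az": the turn, a rotation vector about the tool's x, y, z each as a share of 90 degrees, from -1 to 1; "grip": the opening, from -1 (shut) to 1 (fully open), so that 0 is half open. A call has 1 to 5 rows; each row is the pose to reach, as a shift and turn from the pose commanded when the call began, along the tool's axes at that moment; what a row does not reach only later rows make up. A row lasts 1/12 s, in which the tool goes at most 41.7 mm and 7.16 degrees, less where a joint would pass 70% of its speed; a pose out of reach is approached as far as the arm can. A call with a number of a shift or a turn outside -1 to 1 is refused whole. A call with a gripper value outside its range is refused whole. The fingers move at their own pace and stop on an object; FORCE is the grip in N (left out, the last holds). Time passes only in rows, so rows that repeat a pose let the fingers close. It gives the time, the measured TCP pose, the force, the opening and the grip force at its end, in the units of the state.
- manip.get_state(): the state, without advancing time (a new reading comes with each control period).
- manip.get_image(name): name is "side" or "top"; returns a dict with "img" (384x512x3 uint8, red, green, blue), "mtx" (3x3 intrinsics, pixels), "world_to_cam" (4x4, takes a point from world to camera coordinates). Camera axes: x right, y down, z forward; pixel columns grow to the right and rows downward; lengths in m; the calibration is good to about 2 mm. A picture is of the moment at which its call begins. There is no depth.
- manip.sign_off(): hands the job in; it is judged then, once.
The state is a dict: "clock": time; "qpos": joint angles; "qd": joint speeds; "effort": joint torques, N m; "position": TCP position; "ee_rot": TCP orientation; "contact_force": force on the tool from outside, world axes, zero at the start; "moment": the same for the moment, N m; "width": finger opening in m; "gripper_force": force on a finger pad.
Only numpy, scipy, OpenCV 4.12 (cv2) and the standard library are available. Lean on these libraries where they do the work, as an engineer would, in place of code of your own. Each camera call takes 0.05 s, during which the arm holds its last target. There are 200 camera calls.

## Working session

There is one attempt and no reset: what is moved stays moved. The work goes in short steps, Python scripts to look and compute and a shell command to move; the robot and the scene stay as the last step left them, time stands still between calls to the robot, and variables do not carry over. Pictures are saved under pics/ and viewed, at most 10 in all, crops included, and the job is handed in when it is done.

```bash
mkdir -p pics; cat > h.py <<'E'
import numpy as np, cv2
from rig import manip
from scipy.spatial.transform import Rotation as R
def look(n,f=None):
    d=manip.get_image(n)
    if f: cv2.imwrite('pics/'+f,d['img'][:,:,::-1])
    return d
def ray(d,uv,z):
    M=np.array(d['world_to_cam']);K=np.array(d['mtx'])
    c=-M[:3,:3].T@M[:3,3]
    r=M[:3,:3].T@np.linalg.solve(K,[uv[0],uv[1],1.])
    return c+r*(z-c[2])/r[2]
def proj(d,p):
    M=np.array(d['world_to_cam']);q=np.array(d['mtx'])@(M[:3,:3]@np.array(p)+M[:3,3]);return q[:2]/q[2]
def st():
    s=manip.get_state();r=s['ee_rot'];
    print('t',round(s['clock'],2),'p',np.round(s['position'],4),'F',np.round(s['contact_force'],1),'w',s['width'],'gf',s['gripper_force'])
    print('R',np.round(R.from_quat([r[1],r[2],r[3],r[0]]).as_matrix(),3).tolist(),'q',np.round(s['qpos'],3))
    return s
E
python3 - <<'E'
from h import *
t=look('top','t0.png');s=look('side','s0.png');st()
for d in(t,s):print(np.round(d['world_to_cam'],3).tolist(),np.round(d['mtx'],1).tolist())
E
```

```text
t 0.1 p [0.2466 0.5189 0.2305] F [-0.1  0.3 -0.8] w 0.08562779063494291 gf 0.0
R [[-0.903, 0.429, -0.001], [0.429, 0.903, -0.001], [0.0, -0.002, -1.0]] q [ 1.006  0.277  1.506  0.     1.361 -0.121]
[[0.021, -1.0, -0.023, -0.171], [-0.981, -0.016, -0.193, 0.574], [0.193, 0.027, -0.981, 0.891], [0.0, 0.0, 0.0, 1.0]] [[397.1, 0.0, 260.5], [0.0, 397.1, 185.3], [0.0, 0.0, 1.0]]
[[0.876, -0.482, -0.004, -0.572], [-0.218, -0.389, -0.895, 0.126], [0.43, 0.785, -0.446, 0.819], [0.0, 0.0, 0.0, 1.0]] [[425.7, 0.0, 247.6], [0.0, 425.7, 188.0], [0.0, 0.0, 1.0]]
```

View pics/t0.png

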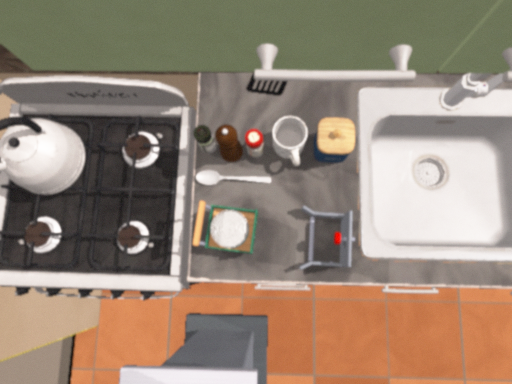

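View pics/s0.png

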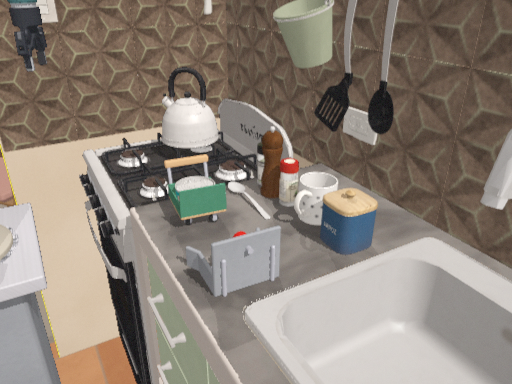

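The top view shows the caddy at about (228,229) with its handle at (200,223) and its nose facing right, which is world -y. The dock mouth is at about (308,238), with the red buffer at (338,238). The side view agrees.

```bash
python3 - <<'E'
from h import *
t=look('top');im=t['img'];hsv=cv2.cvtColor(im,cv2.COLOR_RGB2HSV)
c=cv2.resize(im[190:280,180:370],None,fx=4.2,fy=4.2,interpolation=cv2.INTER_CUBIC);cv2.imwrite('pics/c0.png',c[:,:,::-1])
def m(lo,hi,x0,x1,y0=195,y1=275):
    k=cv2.inRange(hsv,lo,hi);z=np.zeros_like(k);z[y0:y1,x0:x1]=k[y0:y1,x0:x1];return z
def big(k):
    n,l,s,ce=cv2.connectedComponentsWithStats(k);i=1+np.argmax(s[1:,4]);return (l==i).astype(np.uint8),s[i],ce[i]
k,s,ce=big(m((8,120,120),(25,255,255),190,212));r=cv2.minAreaRect(cv2.findNonZero(k));print('handle',s,ce,r,ray(t,r[0],.113))
print([np.round(ray(t,p,.113),4).tolist() for p in cv2.boxPoints(r)])
k,s,ce=big(m((0,0,150),(180,60,255),205,255));r=cv2.minAreaRect(cv2.findNonZero(k));print('tin',s,ce,r,ray(t,ce,.076))
k,s,ce=big(m((60,80,30),(95,255,255),190,270));r=cv2.minAreaRect(cv2.findNonZero(k));print('green',s,ce,r)
k,s,ce=big(m((0,150,100),(6,255,255),325,355));print('red',s,ce,ray(t,ce,.08))
k,s,ce=big(m((95,20,90),(130,120,255),290,365));print('dock',s,cv2.minAreaRect(cv2.findNonZero(k)))
E
```

```text
handle [198 206   6  35  68] [200.80882353 224.02941176] ((200.91998291015625, 223.05996704101562), (2.404163122177124, 34.36539077758789), 8.13010311126709) [ 0.47846685 -0.03299676  0.113     ]
[[0.4417, -0.0269, 0.113], [0.5165, -0.0339, 0.113], [0.5159, -0.0392, 0.113], [0.441, -0.0322, 0.113]]
tin [ 210  209   38   41 1153] [228.82653946 228.47267997] ((229.00001525878906, 228.50001525878906), (37.476661682128906, 37.47665786743164), 45.0) [ 0.47090746 -0.09091664  0.076     ]
green [234 208  24  45 101] [251.2970297 225.2970297] ((251.572998046875, 226.70074462890625), (47.16054153442383, 20.248275756835938), 70.01689910888672)
red [334 232   7  13  79] [336.96202532 237.65822785] [ 0.45458409 -0.33523231  0.08      ]
dock [311 230   2   3   3] ((311.0, 231.0), (1.4142134189605713, 1.4142134189605713), 45.0)
```

View pics/c0.png

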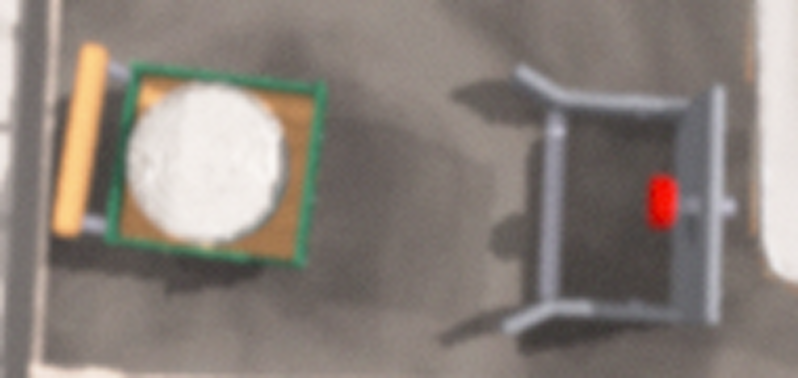

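```bash
python3 - <<'E'
from h import *
t=look('top')
def P(u,v,z): return ray(t,(180+(u+.5)/4.2-.5,190+(v+.5)/4.2-.5),z)
def pr(n,a,b,z):
    A,B=P(*a,z),P(*b,z);d=A-B;h=np.array([d[1],-d[0]]) ; h=h if h[1]<0 else -h
    print(n,np.round(A,4),np.round(B,4),'len',round(np.linalg.norm(d),4),'mid',np.round((A+B)/2,4),'normal yaw',round(np.degrees(np.arctan2(h[1],h[0])),2))
pr('handle',(95,45),(66,235),.110)
pr('deck rear rim',(137,70),(112,240),.04)
pr('panel top',(323,85),(301,264),.1)
pr('ridge',(556,112),(547,298),.002)
pr('plate',(718,88),(713,322),.104)
pr('railouter up',(562,97),(685,103),.042)
pr('railouter lo',(562,306),(675,314),.042)
print('tin',P(207,163,.076),'tin dia',np.linalg.norm(P(128,163,.076)-P(287,163,.076)))
pr('buffer face',(649,178),(648,226),.08)
print('mouth flare',P(519,70,.042),P(507,328,.042))
E
```

```text
handle [ 0.5294 -0.0329  0.11  ] [ 0.4295 -0.0227  0.11  ] len 0.1004 mid [ 0.4795 -0.0278  0.11  ] normal yaw -95.82
deck rear rim [ 0.5263 -0.0454  0.04  ] [ 0.4301 -0.0356  0.04  ] len 0.0967 mid [ 0.4782 -0.0405  0.04  ] normal yaw -95.8
panel top [ 0.5115 -0.1539  0.1   ] [ 0.4174 -0.1446  0.1   ] len 0.0946 mid [ 0.4645 -0.1493  0.1   ] normal yaw -95.66
ridge [ 0.511  -0.2877  0.002 ] [ 0.4035 -0.2821  0.002 ] len 0.1077 mid [ 0.4573 -0.2849  0.002 ] normal yaw -92.99
plate [ 0.5131 -0.3622  0.104 ] [ 0.3922 -0.3569  0.104 ] len 0.121 mid [ 0.4527 -0.3595  0.104 ] normal yaw -92.51
railouter up [ 0.5148 -0.2869  0.042 ] [ 0.5127 -0.356   0.042 ] len 0.0691 mid [ 0.5137 -0.3215  0.042 ] normal yaw -1.79
railouter lo [ 0.399  -0.2864  0.042 ] [ 0.396  -0.3483  0.042 ] len 0.062 mid [ 0.3975 -0.3173  0.042 ] normal yaw -2.8
tin [ 0.47101106 -0.09109158  0.076     ] tin dia 0.0864419403295196
buffer face [ 0.4671 -0.3291  0.08  ] [ 0.4416 -0.3282  0.08  ] len 0.0255 mid [ 0.4544 -0.3287  0.08  ] normal yaw -92.05
mouth flare [ 0.52977788 -0.26273545  0.042     ] [ 0.38648142 -0.25616012  0.042     ]
```

```bash
python3 -m jog '[{"dx":-0.6,"dy":-0.53,"grip":0},{"dx":-0.6,"dy":-0.53,"grip":0},{"dx":-0.6,"dy":-0.53,"grip":0},{"dx":-0.6,"dy":-0.53,"grip":0},{"dx":-0.6,"dy":-0.53,"grip":0}]'; python3 -m jog '[{"dx":-0.6,"dy":-0.53,"grip":0},{"dx":-0.6,"dy":-0.53,"grip":0},{"dx":-0.6,"dy":-0.53,"grip":0},{"dx":-0.6,"dy":-0.53,"grip":0},{"dx":-0.6,"dy":-0.53,"grip":0}]'; cat >> h.py <<'E'
def to(p,yaw):
    "jog shares to TCP target p, tool y at yaw (deg)"
    s=st();r=s['ee_rot'];Rm=R.from_quat([r[1],r[2],r[3],r[0]])
    d=Rm.inv().apply(np.array(p)-s['position'])
    T=np.column_stack([[np.sin(np.radians(yaw)),-np.cos(np.radians(yaw)),0],[np.cos(np.radians(yaw)),np.sin(np.radians(yaw)),0],[0,0,-1]])
    T[:,0]=np.cross(T[:,1],T[:,2])
    a=(Rm.inv()*R.from_matrix(T)).as_rotvec(degrees=True)
    print('mm',np.round(d*1000,1),'share',np.round(d/.25,3),'turn share',np.round(a/90,3))
E
python3 -c "
from h import *
to((.4795,-.0278,.19),84.2)"
```

```text
t 0.2 p [0.2468 0.519  0.2308] F [-0.5  0.2 -0.2] w 0.08541613965385111 gf 0.0
R [[-0.903, 0.429, -0.001], [0.429, 0.903, -0.001], [0.0, -0.001, -1.0]] q [ 1.006  0.276  1.506 -0.     1.361 -0.121]
mm [-445.  -393.9   41.1] share [-1.78  -1.576  0.165] turn share [-0.001 -0.    -0.218]schema error: expected keys dx, dy, dz, ax, ay, az, grip
schema error: expected keys dx, dy, dz, ax, ay, az, grip
```

All keys are required.

```bash
python3 -m jog '[{"dx":-0.6,"dy":-0.53,"dz":0,"ax":0,"ay":0,"az":0,"grip":0},{"dx":-0.6,"dy":-0.53,"dz":0,"ax":0,"ay":0,"az":0,"grip":0},{"dx":-0.6,"dy":-0.53,"dz":0,"ax":0,"ay":0,"az":0,"grip":0},{"dx":-0.6,"dy":-0.53,"dz":0,"ax":0,"ay":0,"az":0,"grip":0},{"dx":-0.6,"dy":-0.53,"dz":0,"ax":0,"ay":0,"az":0,"grip":0}]'; python3 -m jog '[{"dx":-0.6,"dy":-0.53,"dz":0,"ax":0,"ay":0,"az":-0.2,"grip":0},{"dx":-0.6,"dy":-0.53,"dz":0,"ax":0,"ay":0,"az":-0.2,"grip":0},{"dx":-0.6,"dy":-0.53,"dz":0,"ax":0,"ay":0,"az":-0.2,"grip":0},{"dx":-0.6,"dy":-0.53,"dz":0,"ax":0,"ay":0,"az":-0.2,"grip":0},{"dx":-0.6,"dy":-0.53,"dz":0,"ax":0,"ay":0,"az":-0.2,"grip":0}]'; 
python3 -c "
from h import *
to((.4795,-.0278,.19),84.2)"
```

```text
clock: 0.62
position: [0.3257, 0.3327, 0.2312]
ee_rot: [0.0, 0.22, 0.975, -0.001]
contact_force: [-0.1, -0.9, 0.5]
width: 0.0427
gripper_force: 0.0
clock: 1.03
position: [0.4013, 0.1564, 0.2314]
ee_rot: [0.0, 0.064, 0.998, 0.0]
contact_force: [0.2, -0.1, 0.1]
width: 0.0429
gripper_force: 0.0
t 1.03 p [0.4013 0.1564 0.2314] F [ 0.2 -0.1  0.1] w 0.04285128812132935 gf 0.0
R [[-0.992, 0.128, 0.001], [0.128, 0.992, 0.0], [-0.001, 0.0, -1.0]] q [ 0.21   0.055  1.783  0.     1.303 -1.233]
mm [-101.1 -172.7   41.4] share [-0.405 -0.691  0.166] turn share [ 0.     0.    -0.017]
```

```bash
python3 -m jog '[{"dx":-0.405,"dy":-0.69,"dz":0.16,"ax":0,"ay":0,"az":-0.017,"grip":0},{"dx":-0.405,"dy":-0.69,"dz":0.16,"ax":0,"ay":0,"az":-0.017,"grip":0},{"dx":-0.405,"dy":-0.69,"dz":0.16,"ax":0,"ay":0,"az":-0.017,"grip":0},{"dx":-0.405,"dy":-0.69,"dz":0.16,"ax":0,"ay":0,"az":-0.017,"grip":0},{"dx":-0.405,"dy":-0.69,"dz":0.16,"ax":0,"ay":0,"az":-0.017,"grip":0}]' >/dev/null; python3 -m jog '[{"dx":0,"dy":0,"dz":0,"ax":0,"ay":0,"az":0,"grip":0},{"dx":0,"dy":0,"dz":0,"ax":0,"ay":0,"az":0,"grip":0}]'
python3 -c "
from h import *
to((.4795,-.0278,.087),84.2)"
```

```text
clock: 1.62
position: [0.4794, -0.0276, 0.1905]
ee_rot: [-0.001, 0.053, 0.999, 0.0]
contact_force: [0.2, 1.4, -0.4]
width: 0.0428
gripper_force: 0.0
t 1.62 p [ 0.4794 -0.0276  0.1905] F [ 0.2  1.4 -0.4] w 0.04275920999182115 gf 0.0
R [[-0.994, 0.107, -0.002], [0.107, 0.994, 0.001], [0.002, 0.0, -1.0]] q [-0.203  0.163  1.764  0.     1.217 -1.667]
mm [ -0.3  -0.2 103.5] share [-0.001 -0.001  0.414] turn share [ 0.    -0.001 -0.004]
```

```bash
python3 -m jog '[{"dx":0,"dy":0,"dz":0.15,"ax":0,"ay":0,"az":-0.004,"grip":0},{"dx":0,"dy":0,"dz":0.28,"ax":0,"ay":0,"az":-0.004,"grip":0},{"dx":0,"dy":0,"dz":0.38,"ax":0,"ay":0,"az":-0.004,"grip":0},{"dx":0,"dy":0,"dz":0.414,"ax":0,"ay":0,"az":-0.004,"grip":0},{"dx":0,"dy":0,"dz":0.414,"ax":0,"ay":0,"az":-0.004,"grip":0}]' 30; python3 - <<'E'
from h import *
s=look('side');t=look('top')
a=cv2.resize(s['img'][110:240,130:270],(560,520),interpolation=2)
cv2.imwrite('pics/c1.png',a[:,:,::-1])
E
```

```text
clock: 2.03
position: [0.4771, -0.0245, 0.0862]
ee_rot: [-0.002, 0.048, 0.999, 0.001]
contact_force: [0.2, 1.0, 0.0]
width: 0.0426
gripper_force: 0.0
```

View pics/c1.png

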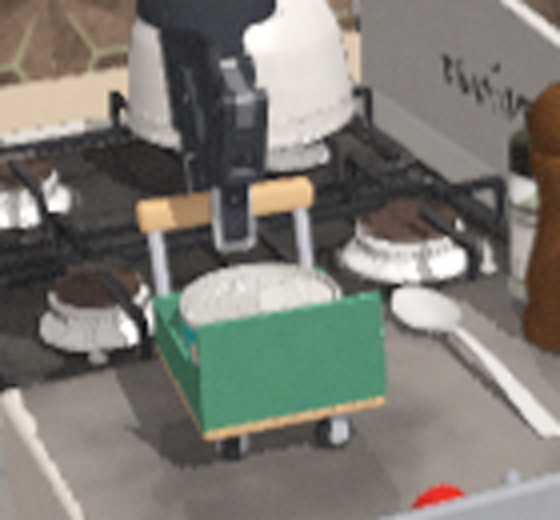

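The fingers straddle the bar near its middle, at about (235,210) in the crop, clear of the tin.

```bash
python3 -m jog '[{"dx":0,"dy":0,"dz":0,"ax":0,"ay":0,"az":0,"grip":0}]' >/dev/null; python3 -c "
from h import *
to((.4795,-.0278,.087),84.2)"
```

```text
t 2.22 p [ 0.4807 -0.0258  0.0896] F [-0.1  0.5  0.7] w 0.04252770812747248 gf 0.0
R [[-0.995, 0.096, 0.004], [0.096, 0.995, -0.001], [-0.004, -0.0, -1.0]] q [-0.198  0.264  1.916  0.     0.958 -1.673]
mm [ 1.  -2.1  2.6] share [ 0.004 -0.008  0.01 ] turn share [-0.     0.002  0.003]
```

```bash
python3 -m jog '[{"dx":0,"dy":0,"dz":0,"ax":0,"ay":0,"az":0,"grip":-0.5},{"dx":0,"dy":0,"dz":0,"ax":0,"ay":0,"az":0,"grip":-0.6},{"dx":0,"dy":0,"dz":0,"ax":0,"ay":0,"az":0,"grip":-0.7},{"dx":0,"dy":0,"dz":0,"ax":0,"ay":0,"az":0,"grip":-1},{"dx":0,"dy":0,"dz":0,"ax":0,"ay":0,"az":0,"grip":-1}]' 40; python3 -m jog '[{"dx":0,"dy":0,"dz":0,"ax":0,"ay":0,"az":0,"grip":-1},{"dx":0,"dy":0,"dz":0,"ax":0,"ay":0,"az":0,"grip":-1}]'; python3 -c "
from h import *
to((.4795,-.0278,.087),84.2)
for i in range(4):
  look('top'); s=manip.get_state();print(np.round(s['position'],4),np.round(s['contact_force'],1),np.round(s['qpos'],4))"
```

```text
clock: 2.63
position: [0.4803, -0.0261, 0.0889]
ee_rot: [0.001, 0.048, 0.999, -0.0]
contact_force: [-0.2, 0.8, 5.7]
width: 0.0138
gripper_force: 41.3
clock: 2.8
position: [0.4803, -0.0262, 0.089]
ee_rot: [0.001, 0.048, 0.999, -0.0]
contact_force: [-0.2, 0.8, 6.3]
width: 0.0126
gripper_force: 41.3
t 2.8 p [ 0.4803 -0.0262  0.089 ] F [-0.2  0.8  6.3] w 0.012601240550245151 gf 41.30532681941986
R [[-0.995, 0.097, 0.003], [0.097, 0.995, -0.0], [-0.003, 0.0, -1.0]] q [-0.199  0.265  1.917  0.     0.957 -1.674]
mm [ 0.7 -1.7  2. ] share [ 0.003 -0.007  0.008] turn share [0.    0.002 0.003]
[ 0.4803 -0.0261  0.089 ] [-0.9  0.6  6.4] [-1.9940e-01  2.6480e-01  1.9172e+00  4.0000e-04  9.5690e-01 -1.6735e+00]
[ 0.4804 -0.0261  0.089 ] [-0.3  1.6  5.8] [-1.9940e-01  2.6480e-01  1.9172e+00  4.0000e-04  9.5690e-01 -1.6735e+00]
[ 0.4803 -0.0262  0.0889] [-0.1  0.9  5.9] [-1.9940e-01  2.6480e-01  1.9172e+00  4.0000e-04  9.5690e-01 -1.6735e+00]
[ 0.4804 -0.0262  0.089 ] [0.3 0.5 5.7] [-1.9940e-01  2.6480e-01  1.9172e+00  4.0000e-04  9.5690e-01 -1.6736e+00]
```

```bash
python3 -m jog '[{"dx":0,"dy":-0.015,"dz":0,"ax":0,"ay":0,"az":0,"grip":-1},{"dx":0,"dy":-0.03,"dz":0,"ax":0,"ay":0,"az":0,"grip":-1},{"dx":0,"dy":-0.045,"dz":0,"ax":0,"ay":0,"az":0,"grip":-1},{"dx":0,"dy":-0.06,"dz":0,"ax":0,"ay":0,"az":0,"grip":-1},{"dx":0,"dy":-0.075,"dz":0,"ax":0,"ay":0,"az":0,"grip":-1}]'; python3 -m jog '[{"dx":0,"dy":-0.015,"dz":0,"ax":0,"ay":0,"az":0,"grip":-1},{"dx":0,"dy":-0.03,"dz":0,"ax":0,"ay":0,"az":0,"grip":-1},{"dx":0,"dy":-0.045,"dz":0,"ax":0,"ay":0,"az":0,"grip":-1},{"dx":0,"dy":-0.06,"dz":0,"ax":0,"ay":0,"az":0,"grip":-1},{"dx":0,"dy":-0.075,"dz":0,"ax":0,"ay":0,"az":0,"grip":-1}]';python3 -m jog '[{"dx":0,"dy":-0.015,"dz":0,"ax":0,"ay":0,"az":0,"grip":-1},{"dx":0,"dy":-0.03,"dz":0,"ax":0,"ay":0,"az":0,"grip":-1},{"dx":0,"dy":-0.045,"dz":0,"ax":0,"ay":0,"az":0,"grip":-1},{"dx":0,"dy":-0.05,"dz":0,"ax":0,"ay":0,"az":0,"grip":-1},{"dx":0,"dy":-0.05,"dz":0,"ax":0,"ay":0,"az":0,"grip":-1}]'; python3 - <<'E'
from h import *
s=look('side');t=look('top')
a=cv2.resize(s['img'][140:280,150:290],(400,400),interpolation=2)
b=cv2.resize(t['img'][190:280,190:370],(800,400),interpolation=2)[:, :400*2]
cv2.imwrite('pics/c2.png',np.vstack([np.hstack([a,a*0]),b])[:600+0,:,::-1] if 0 else cv2.resize(np.hstack([a,b]),(800,267))[:,:,::-1])
cv2.imwrite('pics/c2.png',np.vstack([np.hstack([cv2.resize(a,(250,250)),np.zeros((250,380,3),np.uint8)]),cv2.resize(t['img'][190:280,190:370],(630,315),interpolation=2)])[:,:,::-1])
st()
E
```

```text
clock: 3.42
position: [0.4787, -0.0447, 0.0891]
ee_rot: [0.002, 0.049, 0.999, 0.0]
contact_force: [0.4, 1.9, 6.7]
width: 0.0135
gripper_force: 41.4
clock: 3.83
position: [0.4765, -0.0633, 0.0891]
ee_rot: [0.001, 0.049, 0.999, 0.0]
contact_force: [0.0, 1.8, 8.4]
width: 0.0132
gripper_force: 41.5
clock: 4.25
position: [0.4751, -0.0763, 0.089]
ee_rot: [0.001, 0.049, 0.999, -0.0]
contact_force: [-1.3, 0.8, 6.9]
width: 0.0133
gripper_force: 41.5
t 4.35 p [ 0.4751 -0.0763  0.089 ] F [-0.9 -0.3  7.5] w 0.013376927912743126 gf 41.473122239112854
R [[-0.995, 0.097, 0.002], [0.097, 0.995, -0.001], [-0.002, -0.001, -1.0]] q [-0.304  0.265  1.916 -0.     0.958 -1.777]
```

View pics/c2.png

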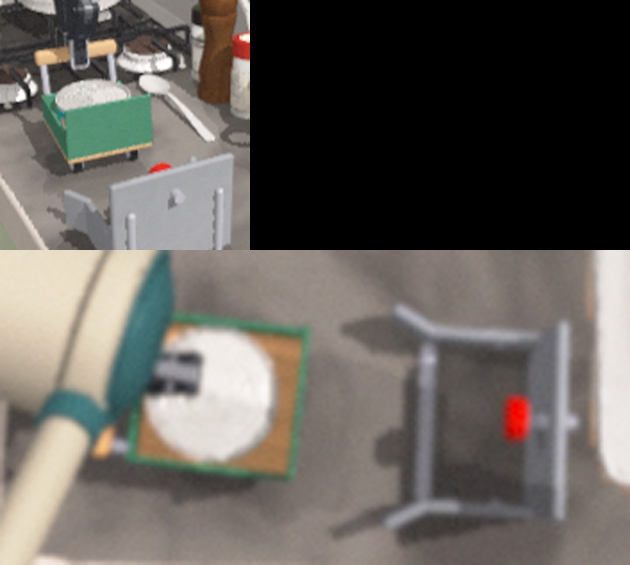

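After 50 mm of straight pushing, the caddy is aligned and the tin is aboard. The panel runs from (309,328) to (294,477), and the bay lies directly ahead.

```bash
python3 - <<'E'
from h import *
t=look('top')
def P(u,v,z): return ray(t,(190+(u+.5)/3.5-.5,190+(v-250+.5)/3.5-.5),z)
def pr(n,a,b,z):
    A,B=P(*a,z),P(*b,z);d=A-B;h=np.array([d[1],-d[0]]) ; h=h if h[1]<0 else -h
    print(n,np.round(A,4),np.round(B,4),'len',round(np.linalg.norm(d),4),'mid',np.round((A+B)/2,4),'yaw',round(np.degrees(np.arctan2(h[1],h[0])),2))
for z in(.08,.1):pr('panel',(308,328),(293,477),z)
print('side edges yaw',[np.degrees(np.arctan2(*(P(*b,z)-P(*a,z))[[1,0]])) for a,b,z in(((185,318),(300,328),.05),((135,463),(285,475),.05))])
pr('sidemid', (220,321),(205,468),.05)
pr('ridge',(430,337),(424,502),.002)
pr('plate',(563,322),(559,518),.104)
pr('rails inner front',(432,339),(426,503),.042)
h=np.array([.4751-.0006,-.0763-.0016]);c=np.array([np.cos(np.radians(-95.7)),np.sin(np.radians(-95.7))])
print('kin origin',h+.068*c,'nose',h+.123*c)
print('tin',P(208,395,.076))
E
```

```text
panel [ 0.5103 -0.2015  0.08  ] [ 0.4144 -0.1931  0.08  ] len 0.0962 mid [ 0.4624 -0.1973  0.08  ] yaw -94.99
panel [ 0.5077 -0.2012  0.1   ] [ 0.414 -0.193  0.1  ] len 0.0941 mid [ 0.4609 -0.1971  0.1   ] yaw -94.99
side edges yaw [np.float64(-93.98182078545493), np.float64(-93.34978180926277)]
sidemid [ 0.5179 -0.1426  0.05  ] [ 0.4198 -0.1351  0.05  ] len 0.0983 mid [ 0.4688 -0.1389  0.05  ] yaw -94.38
ridge [ 0.5155 -0.289   0.002 ] [ 0.401  -0.2843  0.002 ] len 0.1145 mid [ 0.4583 -0.2866  0.002 ] yaw -92.32
plate [ 0.5139 -0.362   0.104 ] [ 0.3924 -0.3568  0.104 ] len 0.1216 mid [ 0.4531 -0.3594  0.104 ] yaw -92.46
rails inner front [ 0.5092 -0.2861  0.042 ] [ 0.4001 -0.2816  0.042 ] len 0.1092 mid [ 0.4547 -0.2838  0.042 ] yaw -92.35
kin origin [ 0.46774626 -0.14556378] nose [ 0.46228367 -0.20029184]
tin [ 0.46588374 -0.1372359   0.076     ]
```

```bash
python3 -m jog '[{"dx":0.003,"dy":-0.02,"dz":0,"ax":0,"ay":0,"az":-0.003,"grip":-1},{"dx":0.005,"dy":-0.04,"dz":0,"ax":0,"ay":0,"az":-0.006,"grip":-1},{"dx":0.008,"dy":-0.06,"dz":0,"ax":0,"ay":0,"az":-0.01,"grip":-1},{"dx":0.01,"dy":-0.08,"dz":0,"ax":0,"ay":0,"az":-0.014,"grip":-1},{"dx":0.013,"dy":-0.1,"dz":0,"ax":0,"ay":0,"az":-0.018,"grip":-1}]'; python3 -m jog '[{"dx":0.003,"dy":-0.02,"dz":0,"ax":0,"ay":0,"az":-0.004,"grip":-1},{"dx":0.006,"dy":-0.04,"dz":0,"ax":0,"ay":0,"az":-0.008,"grip":-1},{"dx":0.009,"dy":-0.06,"dz":0,"ax":0,"ay":0,"az":-0.012,"grip":-1},{"dx":0.012,"dy":-0.08,"dz":0,"ax":0,"ay":0,"az":-0.017,"grip":-1},{"dx":0.013,"dy":-0.08,"dz":0,"ax":0,"ay":0,"az":-0.017,"grip":-1}]'; python3 - <<'E'
from h import *
s=look('side');t=look('top')
cv2.imwrite('pics/c3.png',cv2.resize(t['img'][190:280,210:370],(800,450),interpolation=2)[:,:,::-1])
to((.4637,-.1305,.089),87.5)
E
```

```text
clock: 4.82
position: [0.4694, -0.1004, 0.0891]
ee_rot: [0.001, 0.034, 0.999, 0.0]
contact_force: [-0.6, 1.8, 8.4]
width: 0.0135
gripper_force: 41.6
clock: 5.23
position: [0.4648, -0.1211, 0.089]
ee_rot: [0.001, 0.021, 1.0, -0.001]
contact_force: [-0.8, -0.9, 7.0]
width: 0.013
gripper_force: 41.4
t 5.33 p [ 0.4648 -0.121   0.089 ] F [-0.9 -0.5  7.5] w 0.013441836655320175 gf 41.43255829811096
R [[-0.999, 0.042, 0.002], [0.042, 0.999, -0.001], [-0.002, -0.001, -1.0]] q [-3.990e-01  2.640e-01  1.918e+00 -1.000e-03  9.570e-01 -1.928e+00]
mm [ 0.7 -9.6  0. ] share [ 0.003 -0.038  0.   ] turn share [-0.001  0.001  0.001]
```

View pics/c3.png

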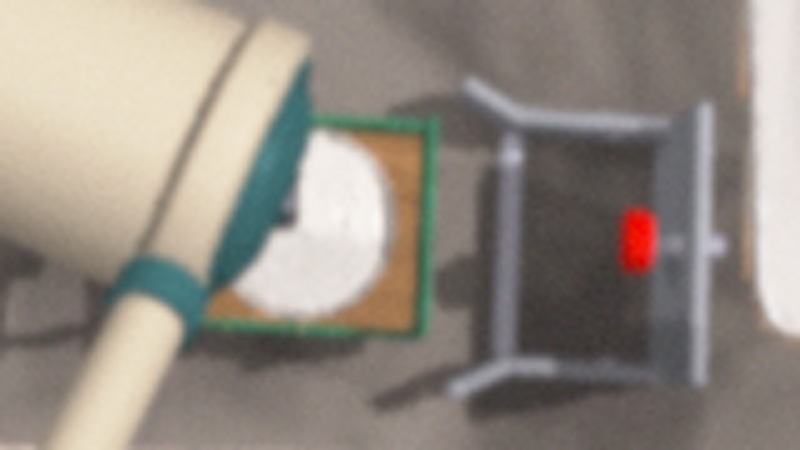

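The caddy is now in front of the mouth. Its panel runs from (436,120) to (426,333) and the back plate from (707,105) to (702,382), so they look nearly parallel. I'll compute it.

```bash
python3 - <<'E'
from h import *
t=look('top')
def P(u,v,z): return ray(t,(210+(u+.5)/5-.5,190+(v+.5)/5-.5),z)
def pr(n,a,b,z):
    A,B=P(*a,z),P(*b,z);d=A-B;h=np.array([d[1],-d[0]]) ; h=h if h[1]<0 else -h
    m=(A+B)/2
    print(n,np.round(A,4),np.round(B,4),'len',round(np.linalg.norm(d),4),'mid',np.round(m,4),'yaw',round(np.degrees(np.arctan2(h[1],h[0])),2),'x at -.335',round(m[0]-.0437*(m[1]+.335),4))
pr('panel',(433,118),(424,335),.09)
pr('side',(380,122),(371,331),.05)
pr('ridge',(513,130),(502,358),.002)
pr('plate',(707,103),(702,384),.104)
pr('rails outer',(590,108),(580,377),.042)
pr('flare',(470,80),(455,392),.042)
print('red',P(637,239,.08))
s=manip.get_state();h=np.array(s['position'][:2])-[.0006,.0016];c=np.array([np.cos(np.radians(-92.6)),np.sin(np.radians(-92.6))])
n=h+.123*c;print('kin nose',n,n[0]-.0437*(n[1]+.335))
E
```

```text
panel [ 0.5069 -0.2431  0.09  ] [ 0.4106 -0.2395  0.09  ] len 0.0963 mid [ 0.4587 -0.2413  0.09  ] yaw -92.16 x at -.335 0.4546
side [ 0.5096 -0.2208  0.05  ] [ 0.4127 -0.2175  0.05  ] len 0.097 mid [ 0.4611 -0.2191  0.05  ] yaw -91.96 x at -.335 0.4561
ridge [ 0.5127 -0.2882  0.002 ] [ 0.402  -0.2824  0.002 ] len 0.1108 mid [ 0.4574 -0.2853  0.002 ] yaw -92.99 x at -.335 0.4552
plate [ 0.5139 -0.3631  0.104 ] [ 0.392  -0.3582  0.104 ] len 0.122 mid [ 0.453  -0.3607  0.104 ] yaw -92.32 x at -.335 0.4541
rails outer [ 0.519  -0.3205  0.042 ] [ 0.3938 -0.3144  0.042 ] len 0.1253 mid [ 0.4564 -0.3174  0.042 ] yaw -92.78 x at -.335 0.4557
flare [ 0.5314 -0.2637  0.042 ] [ 0.3858 -0.2568  0.042 ] len 0.1458 mid [ 0.4586 -0.2602  0.042 ] yaw -92.73 x at -.335 0.4554
red [ 0.4551618  -0.33532655  0.08      ]
kin nose [ 0.45865776 -0.24537688] 0.454741232937353
```

```bash
python3 -m jog '[{"dx":0,"dy":-0.02,"dz":0,"ax":0,"ay":0,"az":0,"grip":-1},{"dx":0,"dy":-0.045,"dz":0,"ax":0,"ay":0,"az":0,"grip":-1},{"dx":0,"dy":-0.07,"dz":0,"ax":0,"ay":0,"az":0,"grip":-1},{"dx":0,"dy":-0.095,"dz":0,"ax":0,"ay":0,"az":0,"grip":-1},{"dx":0,"dy":-0.12,"dz":0,"ax":0,"ay":0,"az":0,"grip":-1}]'; python3 -m jog '[{"dx":0,"dy":-0.02,"dz":0,"ax":0,"ay":0,"az":0,"grip":-1},{"dx":0,"dy":-0.04,"dz":0,"ax":0,"ay":0,"az":0,"grip":-1},{"dx":0,"dy":-0.06,"dz":0,"ax":0,"ay":0,"az":0,"grip":-1},{"dx":0,"dy":-0.08,"dz":0,"ax":0,"ay":0,"az":0,"grip":-1},{"dx":0,"dy":-0.09,"dz":0,"ax":0,"ay":0,"az":0,"grip":-1}]'; python3 -c "
from h import *
st()"
```

```text
clock: 5.8
position: [0.4632, -0.15, 0.089]
ee_rot: [0.001, 0.021, 1.0, 0.0]
contact_force: [-1.4, 2.6, 8.6]
width: 0.0128
gripper_force: 41.7
clock: 6.22
position: [0.4624, -0.1731, 0.089]
ee_rot: [0.001, 0.021, 1.0, -0.0]
contact_force: [-1.0, 0.7, 8.0]
width: 0.0132
gripper_force: 41.5
t 6.22 p [ 0.4624 -0.1731  0.089 ] F [-1.   0.7  8. ] w 0.013150924533889613 gf 41.54423475265503
R [[-0.999, 0.042, 0.001], [0.042, 0.999, -0.001], [-0.001, -0.0, -1.0]] q [-0.499  0.282  1.89   0.     0.968 -2.028]
```

```bash
for i in 1 ; do python3 -m jog '[{"dx":0,"dy":-0.008,"dz":0,"ax":0,"ay":0,"az":0,"grip":-1},{"dx":0,"dy":-0.016,"dz":0,"ax":0,"ay":0,"az":0,"grip":-1},{"dx":0,"dy":-0.024,"dz":0,"ax":0,"ay":0,"az":0,"grip":-1},{"dx":0,"dy":-0.032,"dz":0,"ax":0,"ay":0,"az":0,"grip":-1},{"dx":0,"dy":-0.04,"dz":0,"ax":0,"ay":0,"az":0,"grip":-1}]'; done;  python3 -m jog '[{"dx":0,"dy":-0.008,"dz":0,"ax":0,"ay":0,"az":0,"grip":-1},{"dx":0,"dy":-0.016,"dz":0,"ax":0,"ay":0,"az":0,"grip":-1},{"dx":0,"dy":-0.024,"dz":0,"ax":0,"ay":0,"az":0,"grip":-1}]'; python3 -m jog '[{"dx":0,"dy":-0.006,"dz":0,"ax":0,"ay":0,"az":0,"grip":-1},{"dx":0,"dy":-0.012,"dz":0,"ax":0,"ay":0,"az":0,"grip":-1}]'
```

```text
clock: 6.63
position: [0.462, -0.1826, 0.0891]
ee_rot: [0.001, 0.021, 1.0, -0.0]
contact_force: [-0.4, 3.2, 9.3]
width: 0.013
gripper_force: 41.8
clock: 6.88
position: [0.4619, -0.1885, 0.089]
ee_rot: [0.001, 0.021, 1.0, -0.0]
contact_force: [-0.0, 1.1, 5.2]
width: 0.0134
gripper_force: 41.8
clock: 7.05
position: [0.4619, -0.1927, 0.0888]
ee_rot: [0.001, 0.021, 1.0, -0.001]
contact_force: [0.2, -1.1, 5.3]
width: 0.013
gripper_force: 41.6
```

```bash
python3 -m jog '[{"dx":0,"dy":-0.004,"dz":0,"ax":0,"ay":0,"az":0,"grip":-1},{"dx":0,"dy":-0.008,"dz":0,"ax":0,"ay":0,"az":0,"grip":-1},{"dx":0,"dy":-0.012,"dz":0,"ax":0,"ay":0,"az":0,"grip":-1}]'; for i in 1 2; do :; done; python3 -m jog '[{"dx":0,"dy":-0.003,"dz":0,"ax":0,"ay":0,"az":0,"grip":-1},{"dx":0,"dy":-0.006,"dz":0,"ax":0,"ay":0,"az":0,"grip":-1},{"dx":0,"dy":-0.008,"dz":0,"ax":0,"ay":0,"az":0,"grip":-1}]'
```

```text
clock: 7.3
position: [0.4618, -0.1958, 0.0889]
ee_rot: [0.001, 0.021, 1.0, -0.001]
contact_force: [-0.9, -1.0, 7.0]
width: 0.0135
gripper_force: 41.4
clock: 7.55
position: [0.4617, -0.1976, 0.0889]
ee_rot: [0.001, 0.021, 1.0, -0.001]
contact_force: [-0.8, 0.1, 7.9]
width: 0.0135
gripper_force: 41.4
```

```bash
python3 -m jog '[{"dx":0,"dy":-0.003,"dz":0,"ax":0,"ay":0,"az":0,"grip":-1},{"dx":0,"dy":-0.005,"dz":0,"ax":0,"ay":0,"az":0,"grip":-1}]'
```

```text
clock: 7.72
position: [0.4617, -0.1985, 0.089]
ee_rot: [0.001, 0.021, 1.0, -0.001]
contact_force: [-1.0, 0.0, 7.4]
width: 0.0131
gripper_force: 41.5
```

```bash
ok(){ python3 -c "
from h import *
s=manip.get_state();f=s['contact_force'];print(round(s['clock'],2),np.round(s['position'],4),np.round(f,1));raise SystemExit(f[1]>3)"; }
python3 -m jog '[{"dx":0,"dy":-0.001,"dz":0,"ax":0,"ay":0,"az":0,"grip":-1},{"dx":0,"dy":-0.002,"dz":0,"ax":0,"ay":0,"az":0,"grip":-1}]' >/dev/null; ok && python3 -m jog '[{"dx":0,"dy":-0.001,"dz":0,"ax":0,"ay":0,"az":0,"grip":-1},{"dx":0,"dy":-0.002,"dz":0,"ax":0,"ay":0,"az":0,"grip":-1}]' >/dev/null && ok && python3 -m jog '[{"dx":0,"dy":-0.001,"dz":0,"ax":0,"ay":0,"az":0,"grip":-1},{"dx":0,"dy":-0.002,"dz":0,"ax":0,"ay":0,"az":0,"grip":-1}]' >/dev/null && ok && python3 -m jog '[{"dx":0,"dy":-0.001,"dz":0,"ax":0,"ay":0,"az":0,"grip":-1},{"dx":0,"dy":-0.002,"dz":0,"ax":0,"ay":0,"az":0,"grip":-1}]' >/dev/null && ok && python3 -m jog '[{"dx":0,"dy":-0.001,"dz":0,"ax":0,"ay":0,"az":0,"grip":-1},{"dx":0,"dy":-0.002,"dz":0,"ax":0,"ay":0,"az":0,"grip":-1}]' >/dev/null && ok && python3 -m jog '[{"dx":0,"dy":-0.001,"dz":0,"ax":0,"ay":0,"az":0,"grip":-1},{"dx":0,"dy":-0.002,"dz":0,"ax":0,"ay":0,"az":0,"grip":-1}]' >/dev/null && ok
```

```text
7.88 [ 0.4616 -0.1988  0.089 ] [-0.8  0.1  7.5]False
```

```bash
cat > ok.py <<'E'
from h import *
s=manip.get_state();f=s['contact_force'];print(round(s['clock'],2),np.round(s['position'],4),np.round(f,1));raise SystemExit(int(f[1]>3))
E
ok(){ python3 ok.py; }
python3 -m jog '[{"dx":0,"dy":-0.001,"dz":0,"ax":0,"ay":0,"az":0,"grip":-1},{"dx":0,"dy":-0.002,"dz":0,"ax":0,"ay":0,"az":0,"grip":-1}]' >/dev/null; ok && python3 -m jog '[{"dx":0,"dy":-0.001,"dz":0,"ax":0,"ay":0,"az":0,"grip":-1},{"dx":0,"dy":-0.002,"dz":0,"ax":0,"ay":0,"az":0,"grip":-1}]' >/dev/null && ok && python3 -m jog '[{"dx":0,"dy":-0.001,"dz":0,"ax":0,"ay":0,"az":0,"grip":-1},{"dx":0,"dy":-0.002,"dz":0,"ax":0,"ay":0,"az":0,"grip":-1}]' >/dev/null && ok && python3 -m jog '[{"dx":0,"dy":-0.001,"dz":0,"ax":0,"ay":0,"az":0,"grip":-1},{"dx":0,"dy":-0.002,"dz":0,"ax":0,"ay":0,"az":0,"grip":-1}]' >/dev/null && ok && python3 -m jog '[{"dx":0,"dy":-0.001,"dz":0,"ax":0,"ay":0,"az":0,"grip":-1},{"dx":0,"dy":-0.002,"dz":0,"ax":0,"ay":0,"az":0,"grip":-1}]' >/dev/null && ok && python3 -m jog '[{"dx":0,"dy":-0.001,"dz":0,"ax":0,"ay":0,"az":0,"grip":-1},{"dx":0,"dy":-0.002,"dz":0,"ax":0,"ay":0,"az":0,"grip":-1}]' >/dev/null && ok
```

```text
8.05 [ 0.4616 -0.1992  0.089 ] [0.1 1.3 7.7]
8.22 [ 0.4616 -0.1996  0.089 ] [-1.1  1.4  8.4]
8.38 [ 0.4616 -0.2001  0.089 ] [-0.7  1.   8.6]
8.55 [ 0.4616 -0.2006  0.089 ] [-0.2  0.   7.9]
8.72 [ 0.4616 -0.2011  0.089 ] [-0.4  0.7  7.8]
8.88 [ 0.4615 -0.2016  0.089 ] [-0.2  0.7  9. ]
```

```bash
ok(){ python3 ok.py; }
python3 -m jog '[{"dx":0,"dy":-0.001,"dz":0,"ax":0,"ay":0,"az":0,"grip":-1},{"dx":0,"dy":-0.002,"dz":0,"ax":0,"ay":0,"az":0,"grip":-1}]' >/dev/null; ok && python3 -m jog '[{"dx":0,"dy":-0.001,"dz":0,"ax":0,"ay":0,"az":0,"grip":-1},{"dx":0,"dy":-0.002,"dz":0,"ax":0,"ay":0,"az":0,"grip":-1}]' >/dev/null && ok && python3 -m jog '[{"dx":0,"dy":-0.001,"dz":0,"ax":0,"ay":0,"az":0,"grip":-1},{"dx":0,"dy":-0.002,"dz":0,"ax":0,"ay":0,"az":0,"grip":-1}]' >/dev/null && ok && python3 -m jog '[{"dx":0,"dy":-0.001,"dz":0,"ax":0,"ay":0,"az":0,"grip":-1},{"dx":0,"dy":-0.002,"dz":0,"ax":0,"ay":0,"az":0,"grip":-1}]' >/dev/null && ok && python3 -m jog '[{"dx":0,"dy":-0.001,"dz":0,"ax":0,"ay":0,"az":0,"grip":-1},{"dx":0,"dy":-0.002,"dz":0,"ax":0,"ay":0,"az":0,"grip":-1}]' >/dev/null && ok && python3 -m jog '[{"dx":0,"dy":-0.001,"dz":0,"ax":0,"ay":0,"az":0,"grip":-1},{"dx":0,"dy":-0.002,"dz":0,"ax":0,"ay":0,"az":0,"grip":-1}]' >/dev/null && ok &&  python3 -m jog '[{"dx":0,"dy":-0.001,"dz":0,"ax":0,"ay":0,"az":0,"grip":-1},{"dx":0,"dy":-0.002,"dz":0,"ax":0,"ay":0,"az":0,"grip":-1}]' >/dev/null && ok && python3 -m jog '[{"dx":0,"dy":-0.001,"dz":0,"ax":0,"ay":0,"az":0,"grip":-1},{"dx":0,"dy":-0.002,"dz":0,"ax":0,"ay":0,"az":0,"grip":-1}]' >/dev/null && ok && python3 -m jog '[{"dx":0,"dy":-0.001,"dz":0,"ax":0,"ay":0,"az":0,"grip":-1},{"dx":0,"dy":-0.002,"dz":0,"ax":0,"ay":0,"az":0,"grip":-1}]' >/dev/null && ok && python3 -m jog '[{"dx":0,"dy":-0.001,"dz":0,"ax":0,"ay":0,"az":0,"grip":-1},{"dx":0,"dy":-0.002,"dz":0,"ax":0,"ay":0,"az":0,"grip":-1}]' >/dev/null && ok
```

```text
9.05 [ 0.4615 -0.2021  0.089 ] [-0.8  1.3  7.7]
9.22 [ 0.4615 -0.2027  0.089 ] [-0.3  0.9  7.6]
9.38 [ 0.4615 -0.2031  0.089 ] [-0.8  0.3  7.7]
9.55 [ 0.4615 -0.2037  0.089 ] [-1.4  1.6  7.6]
9.72 [ 0.4615 -0.2041  0.089 ] [0.1 0.1 8. ]
9.88 [ 0.4614 -0.2047  0.089 ] [-1.2  1.3  7.8]
10.05 [ 0.4614 -0.2051  0.089 ] [-0.1  1.3  7.2]
10.22 [ 0.4614 -0.2056  0.089 ] [-0.1  1.6  8.1]
10.38 [ 0.4614 -0.2062  0.089 ] [-0.5  1.2  8.2]
10.55 [ 0.4613 -0.2066  0.089 ] [-0.3  1.1  7.4]
```

```bash
ok(){ python3 ok.py; }
python3 -m jog '[{"dx":0,"dy":-0.001,"dz":0,"ax":0,"ay":0,"az":0,"grip":-1},{"dx":0,"dy":-0.002,"dz":0,"ax":0,"ay":0,"az":0,"grip":-1}]' >/dev/null; ok && python3 -m jog '[{"dx":0,"dy":-0.001,"dz":0,"ax":0,"ay":0,"az":0,"grip":-1},{"dx":0,"dy":-0.002,"dz":0,"ax":0,"ay":0,"az":0,"grip":-1}]' >/dev/null && ok && python3 -m jog '[{"dx":0,"dy":-0.001,"dz":0,"ax":0,"ay":0,"az":0,"grip":-1},{"dx":0,"dy":-0.002,"dz":0,"ax":0,"ay":0,"az":0,"grip":-1}]' >/dev/null && ok && python3 -m jog '[{"dx":0,"dy":-0.001,"dz":0,"ax":0,"ay":0,"az":0,"grip":-1},{"dx":0,"dy":-0.002,"dz":0,"ax":0,"ay":0,"az":0,"grip":-1}]' >/dev/null && ok && python3 -m jog '[{"dx":0,"dy":-0.001,"dz":0,"ax":0,"ay":0,"az":0,"grip":-1},{"dx":0,"dy":-0.002,"dz":0,"ax":0,"ay":0,"az":0,"grip":-1}]' >/dev/null && ok && python3 -m jog '[{"dx":0,"dy":-0.001,"dz":0,"ax":0,"ay":0,"az":0,"grip":-1},{"dx":0,"dy":-0.002,"dz":0,"ax":0,"ay":0,"az":0,"grip":-1}]' >/dev/null && ok &&  python3 -m jog '[{"dx":0,"dy":-0.001,"dz":0,"ax":0,"ay":0,"az":0,"grip":-1},{"dx":0,"dy":-0.002,"dz":0,"ax":0,"ay":0,"az":0,"grip":-1}]' >/dev/null && ok && python3 -m jog '[{"dx":0,"dy":-0.001,"dz":0,"ax":0,"ay":0,"az":0,"grip":-1},{"dx":0,"dy":-0.002,"dz":0,"ax":0,"ay":0,"az":0,"grip":-1}]' >/dev/null && ok && python3 -m jog '[{"dx":0,"dy":-0.001,"dz":0,"ax":0,"ay":0,"az":0,"grip":-1},{"dx":0,"dy":-0.002,"dz":0,"ax":0,"ay":0,"az":0,"grip":-1}]' >/dev/null && ok && python3 -m jog '[{"dx":0,"dy":-0.001,"dz":0,"ax":0,"ay":0,"az":0,"grip":-1},{"dx":0,"dy":-0.002,"dz":0,"ax":0,"ay":0,"az":0,"grip":-1}]' >/dev/null && ok
```

```text
10.72 [ 0.4613 -0.2071  0.089 ] [-0.2  1.4  8.7]
10.88 [ 0.4613 -0.2071  0.089 ] [-0.   2.6  9.1]
11.05 [ 0.4613 -0.2071  0.089 ] [0.2 4.1 8.7]
```

Contact at TCP y = -0.2071. The stiffness is about 3 N/mm, so I'll raise the force gradually.

```bash
python3 -m jog '[{"dx":0,"dy":-0.001,"dz":0,"ax":0,"ay":0,"az":0,"grip":-1},{"dx":0,"dy":-0.002,"dz":0,"ax":0,"ay":0,"az":0,"grip":-1},{"dx":0,"dy":-0.003,"dz":0,"ax":0,"ay":0,"az":0,"grip":-1}]'
```

```text
clock: 11.3
position: [0.4613, -0.2071, 0.0891]
ee_rot: [0.001, 0.021, 1.0, 0.001]
contact_force: [1.2, 6.2, 9.1]
width: 0.0134
gripper_force: 41.8
```

```bash
python3 -m jog '[{"dx":0,"dy":-0.001,"dz":0,"ax":0,"ay":0,"az":0,"grip":-1},{"dx":0,"dy":-0.002,"dz":0,"ax":0,"ay":0,"az":0,"grip":-1},{"dx":0,"dy":-0.003,"dz":0,"ax":0,"ay":0,"az":0,"grip":-1}]'
```

```text
clock: 11.55
position: [0.4613, -0.2071, 0.089]
ee_rot: [0.001, 0.022, 1.0, 0.002]
contact_force: [1.2, 8.7, 10.6]
width: 0.0132
gripper_force: 41.9
```

```bash
python3 -m jog '[{"dx":0,"dy":-0.001,"dz":0,"ax":0,"ay":0,"az":0,"grip":-1},{"dx":0,"dy":-0.002,"dz":0,"ax":0,"ay":0,"az":0,"grip":-1},{"dx":0,"dy":-0.002,"dz":0,"ax":0,"ay":0,"az":0,"grip":-1}]'|grep -E 'clock|contact'; for i in 1; do python3 -m jog '[{"dx":0,"dy":0,"dz":0,"ax":0,"ay":0,"az":0,"grip":-1},{"dx":0,"dy":0,"dz":0,"ax":0,"ay":0,"az":0,"grip":-1},{"dx":0,"dy":0,"dz":0,"ax":0,"ay":0,"az":0,"grip":-1},{"dx":0,"dy":0,"dz":0,"ax":0,"ay":0,"az":0,"grip":-1},{"dx":0,"dy":0,"dz":0,"ax":0,"ay":0,"az":0,"grip":-1}]'|grep -E 'clock|contact';  python3 -m jog '[{"dx":0,"dy":0,"dz":0,"ax":0,"ay":0,"az":0,"grip":-1},{"dx":0,"dy":0,"dz":0,"ax":0,"ay":0,"az":0,"grip":-1},{"dx":0,"dy":0,"dz":0,"ax":0,"ay":0,"az":0,"grip":-1},{"dx":0,"dy":0,"dz":0,"ax":0,"ay":0,"az":0,"grip":-1},{"dx":0,"dy":0,"dz":0,"ax":0,"ay":0,"az":0,"grip":-1}]'|grep -E 'clock|contact'; python3 -m jog '[{"dx":0,"dy":0,"dz":0,"ax":0,"ay":0,"az":0,"grip":-1},{"dx":0,"dy":0,"dz":0,"ax":0,"ay":0,"az":0,"grip":-1},{"dx":0,"dy":0,"dz":0,"ax":0,"ay":0,"az":0,"grip":-1}]'|grep -E 'clock|contact'; done
```

```text
clock: 11.8
contact_force: [0.6, 8.9, 10.4]
clock: 12.22
contact_force: [1.5, 9.4, 11.9]
clock: 12.63
contact_force: [1.3, 9.2, 11.5]
clock: 12.88
contact_force: [1.9, 9.2, 11.3]
```

```bash
python3 -m jog '[{"dx":0,"dy":0.003,"dz":0,"ax":0,"ay":0,"az":0,"grip":-1},{"dx":0,"dy":0.006,"dz":0,"ax":0,"ay":0,"az":0,"grip":-1},{"dx":0,"dy":0.008,"dz":0,"ax":0,"ay":0,"az":0,"grip":-1},{"dx":0,"dy":0.008,"dz":0,"ax":0,"ay":0,"az":0,"grip":-1}]' 25
```

```text
clock: 13.22
position: [0.4613, -0.2071, 0.089]
ee_rot: [0.001, 0.021, 1.0, 0.0]
contact_force: [-0.4, 3.7, 8.7]
width: 0.013
gripper_force: 41.6
```

```bash
python3 -m jog '[{"dx":0,"dy":0.001,"dz":0,"ax":0,"ay":0,"az":0,"grip":-0.5},{"dx":0,"dy":0.002,"dz":0,"ax":0,"ay":0,"az":0,"grip":-0.35},{"dx":0,"dy":0.002,"dz":0,"ax":0,"ay":0,"az":0,"grip":-0.2},{"dx":0,"dy":0.002,"dz":0,"ax":0,"ay":0,"az":0,"grip":-0.1},{"dx":0,"dy":0.002,"dz":0,"ax":0,"ay":0,"az":0,"grip":-0.1}]'; python3 -m jog '[{"dx":0,"dy":0,"dz":0,"ax":0,"ay":0,"az":0,"grip":-0.1}]'; python3 - <<'E'
from h import *
s=look('side');t=look('top')
b=cv2.resize(t['img'][190:280,210:370],(640,360),interpolation=2);a=cv2.resize(s['img'][140:300,160:300],(210,240),interpolation=2)
o=np.zeros((600,640,3),np.uint8);o[:360]=b;o[360:,:210]=a
cv2.imwrite('pics/c4.png',o[:,:,::-1])
E
```

```text
clock: 13.63
position: [0.4603, -0.2072, 0.0875]
ee_rot: [-0.0, 0.021, 1.0, 0.0]
contact_force: [-0.1, -0.3, 0.1]
width: 0.0385
gripper_force: 0.0
clock: 13.72
position: [0.4604, -0.2073, 0.0876]
ee_rot: [-0.0, 0.021, 1.0, 0.0]
contact_force: [-0.3, -0.4, 0.3]
width: 0.0386
gripper_force: 0.0
```

View pics/c4.png

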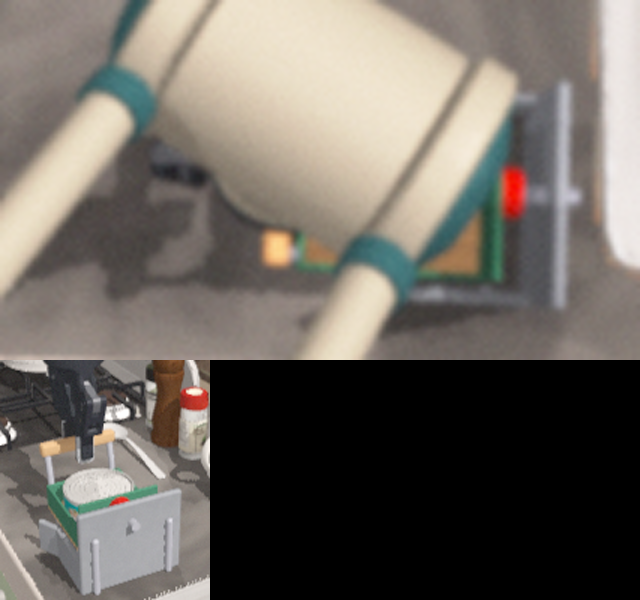

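The green panel (497,190) touches the red buffer (513,190), and the fingers are open and clear of the bar. I'll raise the tool straight up.

```bash
python3 -m jog '[{"dx":0,"dy":0,"dz":-0.04,"ax":0,"ay":0,"az":0,"grip":-0.1},{"dx":0,"dy":0,"dz":-0.1,"ax":0,"ay":0,"az":0,"grip":-0.1},{"dx":0,"dy":0,"dz":-0.2,"ax":0,"ay":0,"az":0,"grip":-0.1},{"dx":0,"dy":0,"dz":-0.3,"ax":0,"ay":0,"az":0,"grip":-0.1},{"dx":0,"dy":0,"dz":-0.4,"ax":0,"ay":0,"az":0,"grip":-0.1}]'|grep -E 'pos|cont'; python3 -m jog '[{"dx":0.15,"dy":0.16,"dz":-0.1,"ax":0,"ay":0,"az":0,"grip":-0.1},{"dx":0.3,"dy":0.32,"dz":-0.1,"ax":0,"ay":0,"az":0,"grip":-0.1},{"dx":0.4,"dy":0.45,"dz":-0.1,"ax":0,"ay":0,"az":0,"grip":-0.1},{"dx":0.5,"dy":0.6,"dz":-0.1,"ax":0,"ay":0,"az":0,"grip":-0.1},{"dx":0.5,"dy":0.7,"dz":-0.1,"ax":0,"ay":0,"az":0,"grip":-0.1}]'|grep -E 'pos|cont'; python3 - <<'E'
from h import *
s=look('side');t=look('top')
b=cv2.resize(t['img'][190:280,210:370],(640,360),interpolation=2);a=cv2.resize(s['img'][160:300,160:300],(240,240),interpolation=2)
o=np.zeros((600,640,3),np.uint8);o[:360]=b;o[360:,:240]=a
cv2.imwrite('pics/c5.png',o[:,:,::-1])
E
```

```text
position: [0.4604, -0.2072, 0.1895]
contact_force: [0.3, -0.8, -0.3]
position: [0.3445, -0.0391, 0.2134]
contact_force: [0.2, 1.5, -0.0]
```

View pics/c5.png

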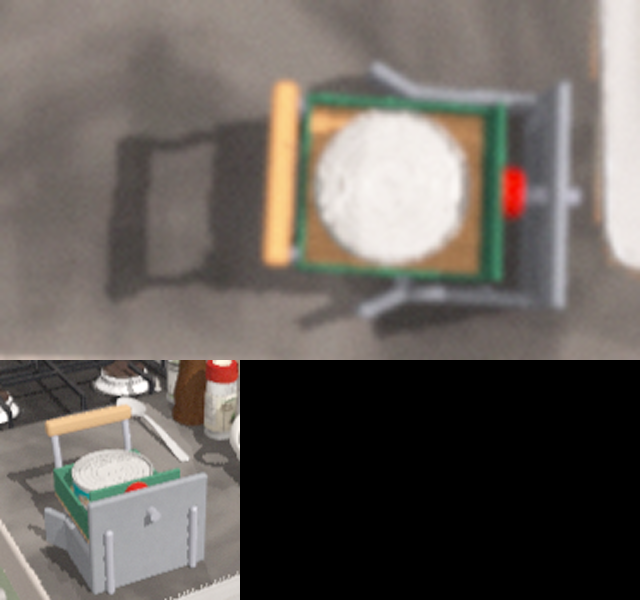

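The caddy sits in the bay with its panel against the red buffer (512,190) and the tin aboard. I'll check its heading and whether it is stable.

```bash
python3 - <<'E'
from h import *
t=look('top')
def P(u,v,z): return ray(t,(210+(u+.5)/4-.5,190+(v+.5)/4-.5),z)
def pr(n,a,b,z):
    A,B=P(*a,z),P(*b,z);d=A-B;h=np.array([d[1],-d[0]]) ; h=h if h[1]<0 else -h
    print(n,'len',round(np.linalg.norm(d),4),'mid',np.round((A+B)/2,4),'yaw',round(np.degrees(np.arctan2(h[1],h[0])),2))
pr('handle',(287,84),(276,263),.108)
pr('panel',(500,104),(493,280),.09)
pr('rear rim',(305,95),(299,268),.04)
pr('plate',(564,84),(559,304),.104)
E
python3 -m jog '[{"dx":0,"dy":0,"dz":0,"ax":0,"ay":0,"az":0,"grip":-0.1},{"dx":0,"dy":0,"dz":0,"ax":0,"ay":0,"az":0,"grip":-0.1},{"dx":0,"dy":0,"dz":0,"ax":0,"ay":0,"az":0,"grip":-0.1},{"dx":0,"dy":0,"dz":0,"ax":0,"ay":0,"az":0,"grip":-0.1},{"dx":0,"dy":0,"dz":0,"ax":0,"ay":0,"az":0,"grip":-0.1}]'|grep cont
```

```text
handle len 0.0977 mid [ 0.461  -0.2068  0.108 ] yaw -92.88
panel len 0.0973 mid [ 0.4544 -0.3265  0.09  ] yaw -93.12
rear rim len 0.1014 mid [ 0.4617 -0.2205  0.04  ] yaw -91.49
plate len 0.1195 mid [ 0.4533 -0.3596  0.104 ] yaw -92.59
contact_force: [0.0, -0.1, -0.2]
```

The caddy is parked straight within the measuring accuracy of about 1°. The handle has stayed where I released it.

```bash
python3 -c "
from rig import manip
print(manip.sign_off())"
```

```text
the job is handed in; nothing more can be done
None
```

The caddy is parked straight in the bay against the red buffer, pressed at about 9 N for over a second and released with the tin aboard; the castors were not seen directly but should trail after the straight run in, and the job is handed in.

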